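# Lock the tablet caddy onto its safety hook

### The arm

A 7-joint arm with a two-finger parallel gripper is mounted at the origin on a cart in front of the work surface, level with it; the furniture and walls round the work are solid. World frame = base frame: x ahead of the robot, y to its left, z up, the work surface at z = 0. Lengths are in m, angles in rad, forces in N, time in s.
With the tool pointing down it reaches from about 0.425 to 1.025 m from the base axis. Payload 9.4 kg.
Tool frame: the origin (TCP) lies at the very end of the fingers, on their centre line; the grasp point (between the pads) lies robot.grip_depth behind it (robot.grip_depth is the distance from the TCP to the grasp point, in m); z points along the fingers, y is the direction in which the jaws open and shut (so a half turn about z gives the same grasp; the last joint's range is limited). The gripper opens to 93 mm and grips with 3 to 60 N. Pads are 15 mm wide; open, the fingers measure 128 mm over their backs; the gripper's body (75 mm by 188 mm) begins 65 mm behind the grasp point.
Start: joints at [1.245, 0.599, -0.003, 1.599, 0.002, 0.943, -0.08], TCP at [0.179, -0.703, 0.219] pointing down, gripper open.
Joint ranges: [-2.57, 2.57], [-0.35, 1.97], [-1.29, 1.29], [0.11, 2.56], [-1.05, 4.19], [0.11, 1.86], [-2.63, 2.63]. Speed limits (rad/s): [2.22, 2.22, 3.01, 3.01, 3.14, 3.14, 3.14].

### API

Orientations are given as a unit quaternion [x, y, z, w].
In Python, from bench import observe, optics, robot gives the robot as it stands.
- The arm moves only by the shell command python3 -m creep 'ROWS' [FORCE]. ROWS is JSON, one flat list of numbers, 7 for each row, row after row: the turn, a rotation vector about the tool's x, y, z in degrees, then the shift along the tool's x, y, z in cm, then the opening, from 0 (shut) to 1 (fully open). In form: [rx, ry, rz, x, y, z, hand, rx, ry, rz, x, y, z, hand, ...]. A call has 1 to 5 rows; each row shifts and turns the commanded pose from where the row before left it, along the tool's axes as they then stand; what a row does not reach is not made up. A row lasts 1/12 s, in which the tool goes at most 41.7 mm and 7.16 degrees, less where a joint would pass 70% of its speed; a pose out of reach is approached as far as the arm can. A call with a gripper value outside its range is refused whole. The fingers move at their own pace and stop on an object; FORCE is the grip in N (left out, the last holds). Time passes only in rows, so rows that do not move let the fingers close. It gives the time, the measured TCP pose, the force and the opening at its end, in the units of the state.
- observe(): the state, without advancing time (a new reading comes with each control period).
- optics.camera(name): name is "scene" or "top" or "wrist"; returns a dict with "color" (400x640x3 uint8, blue, green, red), "depth" (400x640 float32, m along the optical axis (not along the pixel's ray), 0 where there is no reading), "vertical_fov" (degrees; the focal length in pixels is half the picture's height over the tangent of half this angle, whatever the lens; pixels are square), "cx", "cy" (the principal point, pixels), "extrinsics" (4x4, takes a point from camera to world coordinates). Camera axes: x right, y up, looking along -z (the intrinsics and any distortion apply to the point x, -y, -z); pixel columns grow to the right and rows downward; lengths in m; the calibration is good to about 2 mm. A picture is of the moment at which its call begins.
- robot.finish_job(): hands the job in, once; it reports no verdict.
The state is a dict: "time": time; "q": joint angles; "qd": joint speeds; "joint_efforts": joint torques, N m; "position": TCP position; "orientation": TCP orientation; "force": force on the tool from outside, world axes, zero at the start; "wrist_torque": the same for the moment, N m; "gripper_width": finger opening in m.
Only numpy, scipy, OpenCV 4.12 (cv2) and the standard library are available. Lean on these libraries where they do the work, as an engineer would, in place of code of your own. Each camera call takes 0.05 s, during which the arm holds its last target. There are 200 camera calls.

### The job

Put the dishwasher tablets away child-safe: first stand the green tub with the white lid upright inside the white caddy and let go of it. Then push the caddy along its track until its steel loop has gone past the snap hook's sprung gate and the gate has snapped fully shut behind it, with the tub still standing in the caddy. Leave the two other jars standing where they are.

Things in the scene. Friction and masses are not known exactly. Their poses are not given: they have to be found in the camera images.
- tub_mid (a point): Centre (half-way up) of the loose green plastic tub with a white lid, upright, round, 57 diameter, 80 high, about 0.15 kg. It stands on the worktop. z axis up the tub.
- honey_mid (a point): Centre of an amber jar with a tan lid, 55 diameter, 81 high, loose; a bystander to leave alone.
- spread_mid (a point): Centre of a cream-coloured jar with a black lid, 59 diameter, 91 high, loose; a bystander to leave alone. The tub and the two jars swap places from start to start.
- track: Grey plastic track, fixed; place and heading vary. Origin on the worktop below the middle of the closed gate; +x = the way the caddy is pushed, +y left of that. Floor 6 thick, x = -175 to +80, 112 wide; the caddy slides easily between kerbs 96 apart, tops 16 above the worktop. Two posts with rubber faces at x = -8, y = +-40 stop the caddy's front wall when home (caddy origin at track x = -56).
- gate_line (a point): Middle of the lane at the closed gate, 28 above the worktop; axes as the track's. A steel snap hook of 6 thick wire lies level at this height from x = 0 to 54 behind it, its mouth towards the caddy and closed by the gate.
- gate (a joint): Sprung gate of the hook: brass rod 5 thick, 32 long, pivot at track x = 0, y = -25, tip at y = +7 by the hook's nose. 0 = shut, grows as it is pushed inward to +x (rad, at most 1.25); a spring shuts it, it cannot open outward. The loop needs about 2 to 8 N to pass; the gate snaps shut behind it once the loop's front bar is about 24 to 30 past the gate line.
- caddy: White open plastic caddy, loose, 0.25 kg, in the track's lane with 2 play either side, short of the hook. Origin: centre of its box's underside, 6 above the worktop; +x to the hook. Box 96 long (x), 92 wide, 32 high, walls and floor 4 thick (inside 88 x 84); the tub stands in it loosely. A tongue behind it carries the blue push plate; a steel loop stands upright in front.
- push_plate (a point): Middle of the rear face (the one to push on) of the caddy's upright blue push plate, 94 behind the caddy's origin, 31 above the worktop; axes as the caddy's, push towards +x. Plate 10 thick (x), 56 wide, 10 to 52 above the worktop.
- loop_front (a point): Middle of the upright front bar of the caddy's steel loop (5 thick wire, in the caddy's xz plane, 24 tall, reaching 42 ahead of the front wall), 90 ahead of the caddy's origin, 28 above the worktop. It is 34 past the gate line when the caddy is fully home.

How it is judged:
By the outcome, as a careful person would: the job done as asked, in the order asked, and still so for the second after the job is handed in, with the robot touching nothing.
It also fails if it takes over 53 s, if anything falls off the work surface, if the arm or the gripper's body presses on something with over 40 N, if the wrist force passes 120 N, or if a joint passes its speed limit or range.

## Working session

There is one attempt and no reset: what is moved stays moved. The work goes in short steps, Python scripts to look and compute and a shell command to move; the robot and the scene stay as the last step left them, time stands still between calls to the robot, and variables do not carry over. Pictures are saved under pics/ and viewed, about 8 in all and at most 12, crops included, and the job is handed in when it is done.

```bash
mkdir -p pics; ls; cat > h.py <<'E'
from bench import observe, optics, robot
import numpy as np, cv2
def shot(n):
    c=optics.camera(n); c['f']=200/np.tan(np.radians(c['vertical_fov'])/2); return c
def pts(c):
    d=c['depth']; v,u=np.mgrid[0:400,0:640]
    P=np.stack([(u-c['cx'])/c['f']*d,-(v-c['cy'])/c['f']*d,-d,np.ones_like(d)],-1)
    return (P@np.array(c['extrinsics']).T)[...,:3]
E
python3 - <<'E'
from h import *
for n in('top','scene'):
    c=shot(n); cv2.imwrite(f'pics/{n}1.png',c['color']); print(n,{k:v for k,v in c.items() if k not in('color','depth')})
    np.savez(f'{n}1.npz',P=pts(c),color=c['color'])
print(observe(),robot.grip_depth)
E
```

```text
pics
top {'vertical_fov': 46.068544779246054, 'cx': 317.3304686252094, 'cy': 197.67031960394633, 'extrinsics': array([[ 0.00613254,  0.98440572, -0.17580604,  0.28420413],
       [-0.99992155,  0.00411645, -0.0118301 ,  0.10635003],
       [-0.01092192,  0.17586479,  0.98435374,  1.30842613],
       [ 0.        ,  0.        ,  0.        ,  1.        ]]), 'f': np.float64(470.38797341909526)}
scene {'vertical_fov': 52.473750953649535, 'cx': 321.7895752934348, 'cy': 205.94574926750803, 'extrinsics': array([[-0.64816771,  0.54930191, -0.52739551, -0.17406151],
       [-0.76143602, -0.47632262,  0.43969529,  0.67604366],
       [-0.00968495,  0.68657423,  0.7269952 ,  0.99696344],
       [ 0.        ,  0.        ,  0.        ,  1.        ]]), 'f': np.float64(405.7941851048718)}
{'time': 0.1, 'q': array([ 1.24532031,  0.60007837, -0.00255212,  1.5999979 ,  0.00183364,
        0.9428714 , -0.07981723]), 'qd': array([ 5.78928917e-04, -1.36679238e-03, -7.33993714e-05, -2.65110584e-03,
        3.41282870e-04, -1.30937098e-03,  1.12011179e-03]), 'joint_efforts': array([ 6.67898465e-03, -7.66556168e+01,  1.50264535e+00, -2.52937424e+01,
       -5.22518449e-02,  1.36634364e-02,  5.38640927e-05]), 'position': array([ 0.17839506, -0.70229687,  0.21784073]), 'orientation': array([ 9.92269323e-01,  1.24101300e-01, -1.57360243e-04, -6.58136256e-04]), 'force': array([ 0.42092361, -0.2025905 ,  0.16019226]), 'wrist_torque': array([ 0.00177245, -0.0124671 ,  0.00437782]), 'gripper_width': 0.09326183676828455} 0.0188
```

View pics/top1.png

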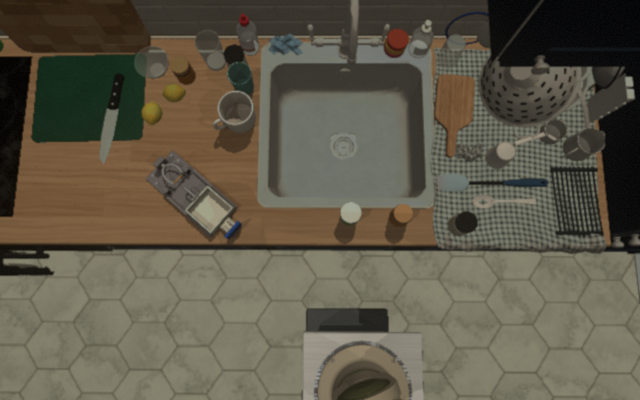

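View pics/scene1.png

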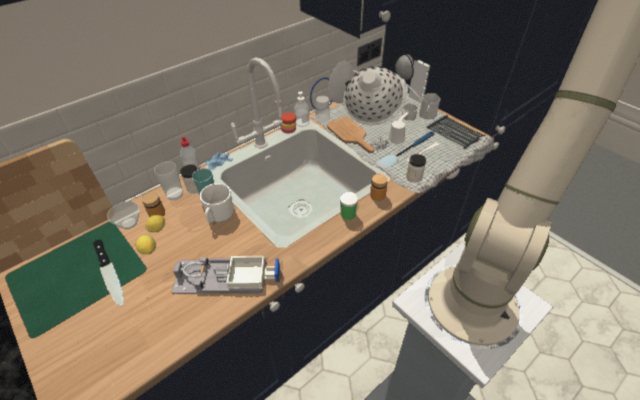

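Top view: tub lid at (351,213), honey at (402,213), spread at (466,222). The track runs from the blue plate (230,229) towards the hook at (172,170). Next I'll measure these.

```bash
python3 - <<'E'
from h import *
c=shot('top'); P=pts(c); hsv=cv2.cvtColor(c['color'],cv2.COLOR_BGR2HSV)
E=np.array(c['extrinsics'])
def ray(u,v,z):
    d=E[:3,:3]@np.array([(u-c['cx'])/c['f'],-(v-c['cy'])/c['f'],-1]); return E[:3,3]+d*(z-E[2,3])/d[2]
for n,(u,v),h in(('tub',(351,213),.08),('honey',(402,213),.081),('spread',(466,222),.091)):
    w=P[v-14:v+15,u-14:u+15].reshape(-1,3); w=w[np.abs(w[:,2]-h)<.012]
    print(n,len(w),w.mean(0),(w.max(0)+w.min(0))/2,np.ptp(w,0),ray(u,v,h))
H,S,V=cv2.split(hsv)
roi=np.zeros((400,640),bool); roi[145:245,140:250]=1
b=roi&(H>100)&(H<130)&(S>120)&(V>60)
vv,uu=np.nonzero(b); print('blue',len(vv),uu.mean(),vv.mean(),ray(uu.mean(),vv.mean(),.052),P[b].mean(0),cv2.minAreaRect(np.c_[uu,vv].astype(np.float32)))
# grey track region: low saturation, world z< .06
g=(roi&(S<70)&(V>40)).astype(np.uint8); n,l,s,_=cv2.connectedComponentsWithStats(g); k=1+s[1:,4].argmax()
# rim of box: white
m=roi&(P[...,2]>.030)&(P[...,2]<.046)
print('rim pts',m.sum())
vv,uu=np.nonzero(l==k); X=np.array([ray(u,v,.006)[:2] for u,v in zip(uu,vv)],np.float32)
print('track',len(X),cv2.minAreaRect(X*1000))
w=roi&(S<60)&(V>150); n,l,s,_=cv2.connectedComponentsWithStats(w.astype(np.uint8)); k=1+s[1:,4].argmax()
vv,uu=np.nonzero(l==k);X=np.array([ray(u,v,.038)[:2] for u,v in zip(uu,vv)],np.float32)
print('box',len(X),cv2.minAreaRect(X*1000))
crop=cv2.resize(c['color'][145:250,140:260],None,fx=5,fy=5,interpolation=cv2.INTER_CUBIC); cv2.imwrite('pics/crop1.png',cv2.convertScaleAbs(crop,alpha=1.4))
E
```

```text
tub 355 [0.46563047 0.03321203 0.07837322] [0.46608191 0.03319004 0.07802201] [0.05436749 0.05553644 0.01549956] [0.462931   0.03211802 0.08      ]
honey 312 [ 0.46310768 -0.10378087  0.07860678] [ 0.46299835 -0.1039738   0.07766495] [0.05033374 0.05045506 0.01655829] [ 0.463395   -0.10186775  0.081     ]
spread 407 [ 0.44036352 -0.26639757  0.08927197] [ 0.44084523 -0.26780902  0.0876014 ] [0.0561127  0.05739575 0.01667748] [ 0.43908803 -0.26540482  0.091     ]
blue 52 231.59615384615384 229.59615384615384 [0.42051873 0.35124072 0.052     ] [0.42060533 0.35134146 0.05139469] ((231.78823852539062, 229.24705505371094), (2.820096015930176, 19.089881896972656), 40.60129928588867)
rim pts 491
track 3587 ((520.1006469726562, 469.4648742675781), (307.413330078125, 112.5067367553711), 49.3320426940918)
box 481 ((472.1339416503906, 413.61505126953125), (71.60238647460938, 53.61417007446289), 48.67472457885742)
```

View pics/crop1.png

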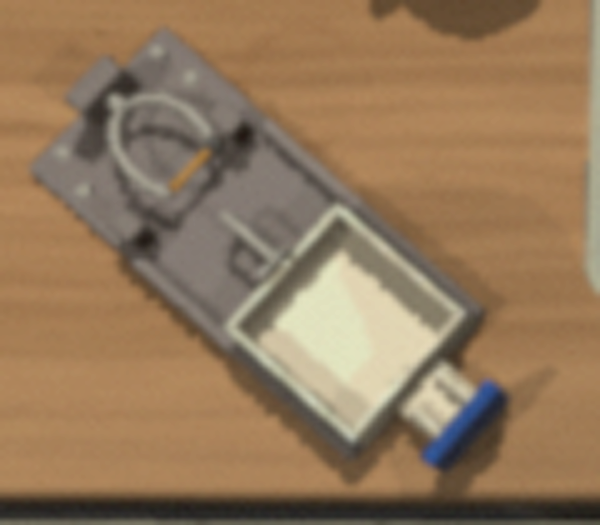

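```bash
python3 - <<'E'
from h import *
c=shot('top');E=np.array(c['extrinsics'])
def ray(u,v,z):
    d=E[:3,:3]@np.array([(u-c['cx'])/c['f'],-(v-c['cy'])/c['f'],-1]); return (E[:3,3]+d*(z-E[2,3])/d[2])[:2]
cr=lambda x,y,z: ray(140+(x+.5)/5-.5,145+(y+.5)/5-.5,z)
a,b,d,e=[cr(x,y,.038) for x,y in((340,207),(472,313),(352,448),(230,327))]
print('box centre',(a+b+d+e)/4,[np.linalg.norm(p-q) for p,q in((a,b),(b,d),(d,e),(e,a))])
for p,q in((b,a),(d,e)): v=q-p; print(np.degrees(np.arctan2(v[1],v[0])))
for p,q in((a,e),(b,d)): v=q-p; print('y',np.degrees(np.arctan2(v[1],v[0]))-90)
bl=cr((494+435)/2,(388+460)/2,.052); print('plate top',bl)
for p,q in(((494,388),(435,460)),): v=cr(*q,.052)-cr(*p,.052); print('plate y',np.degrees(np.arctan2(v[1],v[0]))-90,np.linalg.norm(v))
cen=(a+b+d+e)/4; v=cen-bl; print('plate->cen',np.linalg.norm(v),np.degrees(np.arctan2(v[1],v[0])))
g1,g2=cr(208,153,.028),cr(173,187,.028); print('gate',g1,g2, (cen-bl)); lf=cr(224,213,.04); print('loopfront',lf, np.linalg.norm(lf-cen))
w=shot('wrist'); cv2.imwrite('pics/w0.png',w['color'])
Rz=np.degrees(2*np.arctan2(observe()['orientation'][1],observe()['orientation'][0])); print('tool x heading',Rz)
for ang in np.radians([49]):
    u=np.array([np.cos(ang),np.sin(ang)]);n=np.array([-u[1],u[0]])
    for p in(g1,g2,lf,bl): print((p-cen)@u,(p-cen)@n)
E
```

```text
box centre [0.4776802  0.41731324] [np.float64(0.09564309848178663), np.float64(0.09716390803945689), np.float64(0.09632254266678908), np.float64(0.08836679348159249)]
51.94216265044494
46.692251958036294
y 49.61341896587601
y 49.98684973727222
plate top [0.42105955 0.34882779]
plate y 52.14796465212805 0.049367276887939966
plate->cen 0.08886031275533578 50.4176021125376
gate [0.57516667 0.50307015] [0.55565147 0.52156191] [0.05662066 0.06848545]
loopfront [0.53855676 0.4885537 ] 0.09370783440570524
tool x heading 14.25732713638793
0.12867844103667284 -0.01731237379489444
0.1298312308982862 0.009547620178513662
0.09370447198404604 0.000793825672428211
-0.08883311587279547 -0.002198341944872195
```

Caddy heading is about 50° and its centre is at (0.478, 0.417), roughly 74 mm short of home. I'll turn the tool to match the heading and travel to above the tub.

```bash
python3 -m creep '[0,0,-7.1,0,0,0,1,0,0,-7.1,0,0,0,1,0,0,-7.1,0,0,0,1,0,0,-7.1,0,0,0,1,0,0,-7.1,0,0,0,1]'; python3 -m creep '[0,0,0,2.5,3,0,1,0,0,0,3.2,3.8,0,1,0,0,0,3.6,-1.7,0,1,0,0,0,3.6,-1.7,0,1,0,0,0,3.6,-1.7,0,1]'
```

```text
time: 0.67
position: [0.1785, -0.7026, 0.2185]
orientation: [0.906, 0.423, -0.0, -0.0]
force: [0.1, 0.4, -0.2]
gripper_width: 0.0929
time: 1.08
position: [0.2909, -0.586, 0.2177]
orientation: [0.907, 0.421, 0.0, -0.0]
force: [0.9, 0.2, 0.4]
gripper_width: 0.0931
```

```bash
for i in 1 2 3; do :; done; python3 -m creep '[0,0,0,3.65,-1.68,0,1,0,0,0,3.65,-1.68,0,1,0,0,0,3.65,-1.68,0,1,0,0,0,3.65,-1.68,0,1,0,0,0,3.65,-1.68,0,1]'; python3 -m creep '[0,0,0,3.65,-1.68,0,1,0,0,0,3.65,-1.68,0,1,0,0,0,3.65,-1.68,0,1,0,0,0,3.65,-1.68,0,1,0,0,0,3.65,-1.68,0,1]';python3 -m creep '[0,0,0,3.65,-1.68,0,1,0,0,0,3.65,-1.68,0,1,0,0,0,3.65,-1.68,0,1,0,0,0,3.65,-1.68,0,1,0,0,0,3.65,-1.68,0,1]';python3 -m creep '[0,0,0,3.65,-1.68,0,1,0,0,0,0,0,0,1,0,0,0,0,0,0,1]'
python3 - <<'E'
from h import *
c=shot('wrist'); cv2.imwrite('pics/w1.png',c['color']); P=pts(c)
s=observe();print(s['position'])
m=(np.abs(P[...,2]-.079)<.006)&(np.hypot(P[...,0]-.466,P[...,1]-.033)<.05)
hsv=cv2.cvtColor(c['color'],cv2.COLOR_BGR2HSV); m&=hsv[...,1]<80
w=P[m]; print(m.sum(),w.mean(0),(w.max(0)+w.min(0))/2,np.ptp(w,0))
E
```

```text
time: 1.5
position: [0.3439, -0.3923, 0.2187]
orientation: [0.907, 0.421, 0.0, 0.0]
force: [0.5, -0.4, 0.3]
gripper_width: 0.0929
time: 1.92
position: [0.3978, -0.1988, 0.2189]
orientation: [0.907, 0.421, 0.0, 0.0]
force: [0.7, -0.9, -0.0]
gripper_width: 0.0929
time: 2.33
position: [0.4516, -0.0051, 0.2188]
orientation: [0.907, 0.421, 0.0, 0.0]
force: [0.9, 0.2, -0.6]
gripper_width: 0.0928
time: 2.58
position: [0.4626, 0.0341, 0.2186]
orientation: [0.906, 0.423, 0.0, -0.0]
force: [-0.2, -1.0, -0.3]
gripper_width: 0.0929
[0.46199627 0.03210213 0.21847022]
2490 [0.46580187 0.03375289 0.08002361] [0.46536805 0.03306622 0.0778941 ] [0.05588586 0.05600074 0.00920386]
```

View pics/w1.png

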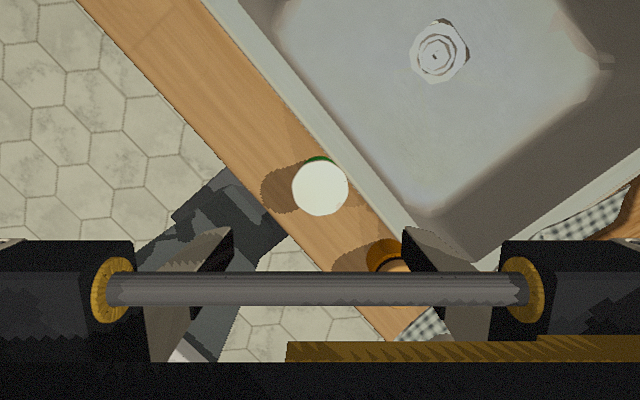

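Wrist view: the tub lid at (320,188) is midway between the fingers, and the honey jar is clear behind right. I'll descend and grip.

```bash
python3 -m creep '[0,0,0,0.3,0.15,3,1,0,0,0,0,0,4,1,0,0,0,0,0,4,1,0,0,0,0,0,3.5,1,0,0,0,0,0,2.5,1]';python3 -m creep '[0,0,0,0,0,1.2,1,0,0,0,0,0,0,1,0,0,0,0,0,0,1]'; python3 -m creep '[0,0,0,0,0,0,0.45,0,0,0,0,0,0,0.45,0,0,0,0,0,0,0.45,0,0,0,0,0,0,0.45,0,0,0,0,0,0,0.45]' 15;python3 -m creep '[0,0,0,0,0,0,0.45,0,0,0,0,0,0,0.45,0,0,0,0,0,0,0.45,0,0,0,0,0,0,0.45,0,0,0,0,0,0,0.45]' 15
```

```text
time: 3.05
position: [0.464, 0.0307, 0.0464]
orientation: [0.908, 0.419, -0.001, -0.0]
force: [0.3, -0.4, 0.5]
gripper_width: 0.0929
time: 3.3
position: [0.4646, 0.0315, 0.0364]
orientation: [0.908, 0.42, -0.001, 0.0]
force: [0.2, 0.1, 0.3]
gripper_width: 0.0931
time: 3.72
position: [0.4656, 0.0329, 0.0373]
orientation: [0.907, 0.421, 0.001, 0.0]
force: [-0.2, 0.7, 0.1]
gripper_width: 0.0645
time: 4.13
position: [0.4655, 0.0331, 0.0369]
orientation: [0.907, 0.421, 0.0, 0.0]
force: [-0.0, 0.0, 6.6]
gripper_width: 0.0562
```

```bash
python3 -m creep '[0,0,0,0,0,-1,0.3,0,0,0,0,0,-2,0.3,0,0,0,0,0,-3,0.3,0,0,0,0,0,-3,0.3,0,0,0,0,0,-1,0.3]' 20; python3 -m creep '[0,0,0,1.5,-1.2,0,0.3,0,0,0,3,-2.4,0,0.3,0,0,0,3,-2.4,0,0.3,0,0,0,3,-2.4,0,0.3,0,0,0,3,-2.4,0,0.3]';python3 -m creep '[0,0,0,3,-2.4,0,0.3,0,0,0,3,-2.4,0,0.3,0,0,0,3,-2.4,0,0.3,0,0,0,3,-2.4,0,0.3,0,0,0,2.5,-2,0,0.3]';python3 -m creep '[0,0,0,1,-1,0,0.3,0,0,0,0,0,0,0.3,0,0,0,0,0,0,0.3]'
python3 - <<'E'
from h import *
c=shot('wrist'); cv2.imwrite('pics/w2.png',c['color'])
c=shot('scene'); cv2.imwrite('pics/s2.png',cv2.resize(c['color'][180:340,150:390],None,fx=3,fy=3))
c=shot('top'); cv2.imwrite('pics/t2.png',c['color'])
s=observe();print(s['position'],s['gripper_width'],s['force'])
E
```

```text
time: 4.55
position: [0.466, 0.0333, 0.1396]
orientation: [0.907, 0.421, 0.001, 0.0]
force: [1.2, 0.8, -1.3]
gripper_width: 0.0565
time: 4.97
position: [0.4697, 0.2073, 0.1365]
orientation: [0.907, 0.42, -0.0, 0.0]
force: [0.5, -0.1, -2.2]
gripper_width: 0.0563
time: 5.38
position: [0.4743, 0.3945, 0.1363]
orientation: [0.907, 0.421, -0.0, -0.0]
force: [0.1, -0.8, -0.9]
gripper_width: 0.0562
time: 5.63
position: [0.4733, 0.4053, 0.1359]
orientation: [0.907, 0.421, -0.001, 0.0]
force: [0.2, -0.6, -1.4]
gripper_width: 0.0561
[0.47438756 0.40329402 0.13638609] 0.05600834486218629 [-0.35231452 -0.43646949 -0.63485132]
```

View pics/w2.png

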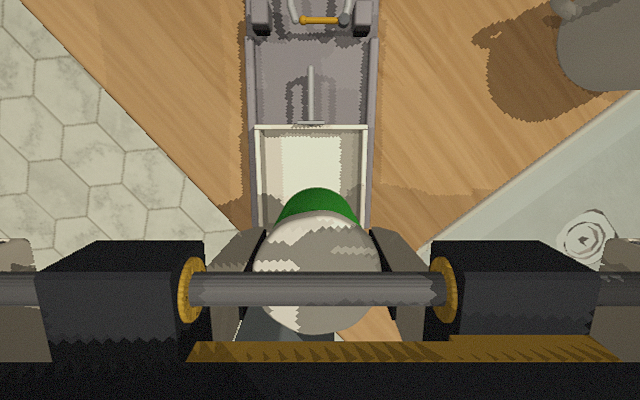

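View pics/s2.png

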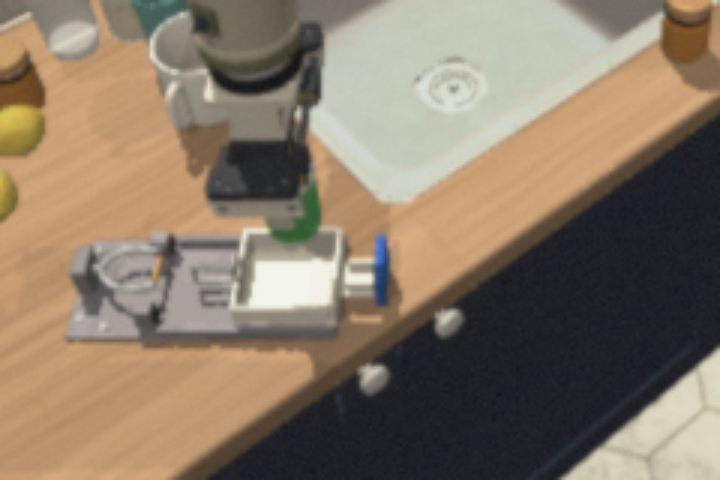

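Wrist view: the tub is held upright. The caddy's front rim shows at (254..368,126) and its axis is vertical in the image, so the heading is right. I'll check the caddy centre from this view.

```bash
python3 - <<'E'
from h import *
c=shot('wrist');E=np.array(c['extrinsics']);s=observe()
def ray(u,v,z):
    d=E[:3,:3]@np.array([(u-c['cx'])/c['f'],-(v-c['cy'])/c['f'],-1]); return (E[:3,3]+d*(z-E[2,3])/d[2])[:2]
a,b=ray(254,125,.038),ray(368,125,.038); u=(b-a)/np.linalg.norm(b-a); f=np.array([-u[1],u[0]])
print(np.linalg.norm(b-a),'heading',np.degrees(np.arctan2(f[1],f[0])))
cen=(a+b)/2-.048*f; print('centre',cen)
h=np.radians(49.8);X=np.array([np.cos(h),np.sin(h)]);Y=np.array([X[1],-X[0]])
for q in(cen,[.4777,.4173]): d=np.array(q)-s['position'][:2]; print('tool cm',d@X*100,d@Y*100)
P=pts(c); g=P[15:24,305:335].reshape(-1,3); print(ray(320,20,.03)); 
print('gate mid from centre',(ray(322,20,.03)-cen)@X)
E
```

```text
0.09246606259547775 heading 49.5743979496606
centre [0.47953077 0.41690544]
tool cm 1.3480764847752928 -0.48233371169104317
tool cm 1.2600445214503426 -0.6476345113732611
[0.56757307 0.50916056]
gate mid from centre 0.1272860514269691
```

```bash
python3 -m creep '[0,0,0,1.3,-0.5,0,0.3,0,0,0,0,0,0,0.3,0,0,0,0,0,2,0.3,0,0,0,0,0,2.5,0.3,0,0,0,0,0,2,0.3]'; python3 -m creep '[0,0,0,0,0,1.2,0.3,0,0,0,0,0,0.7,0.3,0,0,0,0,0,0.3,0.3,0,0,0,0,0,0.1,0.3,0,0,0,0,0,0,0.3]'; python3 -m creep '[0,0,0,0,0,0.1,0.3,0,0,0,0,0,0.1,0.3,0,0,0,0,0,0,0.3]'
```

```text
time: 6.25
position: [0.4789, 0.4174, 0.0709]
orientation: [0.907, 0.42, 0.0, 0.0]
force: [-0.2, -0.7, -1.4]
gripper_width: 0.056
time: 6.67
position: [0.4789, 0.4189, 0.0492]
orientation: [0.907, 0.421, 0.0, -0.0]
force: [-0.0, 0.2, -2.2]
gripper_width: 0.0558
time: 6.92
position: [0.4788, 0.4189, 0.0471]
orientation: [0.907, 0.421, 0.0, -0.0]
force: [0.6, 0.0, -0.6]
gripper_width: 0.0562
```

```bash
python3 -m creep '[0,0,0,0,0,0.1,0.3,0,0,0,0,0,0,0.3,0,0,0,0,0,0,0.65,0,0,0,0,0,0,0.8,0,0,0,0,0,0,1]'; python3 -m creep '[0,0,0,0,0,0,1,0,0,0,0,0,0,1,0,0,0,0,0,0,1,0,0,0,0,0,0,1,0,0,0,0,0,0,1]';  python3 -m creep '[0,0,0,0,0,-2,1,0,0,0,0,0,-3,1,0,0,0,0,0,-3.5,1,0,0,0,0,0,-3,1,0,0,0,0,0,-1,1]'; python3 -m creep '[0,0,0,-4,0,0,0,0,0,0,-4,0,0,0,0,0,0,-4,0,0,0,0,0,0,0,0,0,0,0,0,0,0,0,0,0]'
python3 - <<'E'
from h import *
c=shot('wrist'); cv2.imwrite('pics/w3.png',c['color'])
s=observe();print(s['position'],s['gripper_width'],s['q'])
E
```

```text
time: 7.33
position: [0.4787, 0.4188, 0.0457]
orientation: [0.907, 0.421, 0.0, -0.0]
force: [0.1, -0.3, -0.1]
gripper_width: 0.0694
time: 7.75
position: [0.4786, 0.4187, 0.0455]
orientation: [0.907, 0.421, -0.0, 0.0]
force: [0.1, 0.7, -0.2]
gripper_width: 0.0925
time: 8.17
position: [0.4798, 0.4201, 0.1751]
orientation: [0.907, 0.421, 0.003, -0.001]
force: [-0.5, 0.7, 0.3]
gripper_width: 0.0929
time: 8.58
position: [0.3999, 0.3253, 0.1707]
orientation: [0.907, 0.42, -0.0, 0.001]
force: [0.7, 1.4, -0.0]
gripper_width: 0.0643
[0.40121337 0.32704919 0.17083729] 0.060216766466625174 [-0.58190391  0.43250968 -0.28852133  2.10598141  0.20465667  0.62828219
 -1.71401261]
```

View pics/w3.png

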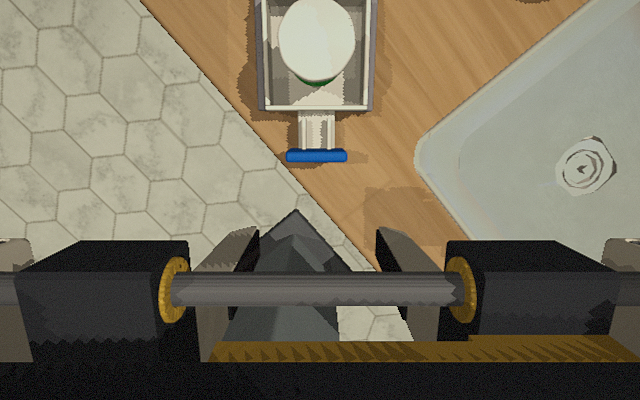

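Wrist view: the tub stands upright inside the caddy (lid at 317,40), and the blue plate is at (317,156) ahead of the tool. I'll measure the lateral offset.

```bash
python3 -m creep '[0,0,0,-0.7,0,0,0,0,0,0,0,0,0,0,0,0,0,0,0,0,0,0,0,0,0,0,0,0]'; python3 - <<'E'
from h import *
c=shot('wrist');E=np.array(c['extrinsics']);s=observe();print(s['gripper_width'],s['position'])
def ray(u,v,z):
    d=E[:3,:3]@np.array([(u-c['cx'])/c['f'],-(v-c['cy'])/c['f'],-1]); return (E[:3,3]+d*(z-E[2,3])/d[2])[:2]
hsv=cv2.cvtColor(c['color'],cv2.COLOR_BGR2HSV); m=(hsv[...,0]>100)&(hsv[...,0]<130)&(hsv[...,1]>130)&(hsv[...,2]>80)
n,l,st,_=cv2.connectedComponentsWithStats(m.astype(np.uint8)); k=1+st[1:,4].argmax(); x,y,w,hh,_=st[k]; print(x,y,w,hh)
h=np.radians(49.8);X=np.array([np.cos(h),np.sin(h)]);Y=np.array([X[1],-X[0]])
for v in(y,y+hh): d=ray(x+w/2,v,.052)-s['position'][:2]; print('tool cm',d@X*100,d@Y*100)
E
```

```text
time: 8.97
position: [0.3968, 0.3223, 0.1704]
orientation: [0.907, 0.421, -0.0, -0.0]
force: [0.0, 0.4, 0.5]
gripper_width: 0.0334
0.029597994299712195 [0.39678996 0.32230238 0.17039785]
286 144 62 14
tool cm 4.529258291840212 -0.00462084131787637
tool cm 3.2928620455570186 -0.006952708547470204
```

```bash
python3 -m creep '[0,0,0,0,0,3,0,0,0,0,0,0,3.5,0,0,0,0,0,0,3.5,0,0,0,0,0,0,3,0,0,0,0,0,0,1.5,0]'; python3 -m creep '[0,0,0,0,0,0.5,0,0,0,0,0,0,0,0,0,0,0,1,0,0,0,0,0,0,0.6,0,0,0,0,0,0,0.3,0,0,0]'; python3 -m creep '[0,0,0,0.3,0,0,0,0,0,0,0.3,0,0,0,0,0,0,0.3,0,0,0,0,0,0,0.3,0,0,0,0,0,0,0.3,0,0,0]';python3 -m creep '[0,0,0,0.3,0,0,0,0,0,0,0.3,0,0,0,0,0,0,0.3,0,0,0,0,0,0,0.3,0,0,0,0,0,0,0.3,0,0,0]'
```

```text
time: 9.43
position: [0.3957, 0.3214, 0.0224]
orientation: [0.907, 0.421, -0.001, 0.0]
force: [0.0, 0.1, -0.1]
gripper_width: 0.0008
time: 9.85
position: [0.4106, 0.3383, 0.022]
orientation: [0.907, 0.421, 0.002, -0.001]
force: [0.0, 0.0, -0.2]
gripper_width: 0.0001
time: 10.27
position: [0.4185, 0.3475, 0.0207]
orientation: [0.907, 0.421, -0.0, 0.0]
force: [-1.3, -2.1, 1.5]
gripper_width: 0.0006
time: 10.68
position: [0.4284, 0.3594, 0.0206]
orientation: [0.907, 0.421, -0.0, 0.0]
force: [-1.0, -0.3, 2.1]
gripper_width: 0.0006
```

```bash
for k in 1; do python3 -m creep '[0,0,0,0.3,0,0,0,0,0,0,0.3,0,0,0,0,0,0,0.3,0,0,0,0,0,0,0.3,0,0,0,0,0,0,0.3,0,0,0]'; python3 -m creep '[0,0,0,0.2,0,0,0,0,0,0,0.2,0,0,0,0,0,0,0.2,0,0,0,0,0,0,0.2,0,0,0,0,0,0,0.2,0,0,0]'; python3 -m creep '[0,0,0,0.2,0,0,0,0,0,0,0.2,0,0,0,0,0,0,0.2,0,0,0,0,0,0,0.2,0,0,0,0,0,0,0.2,0,0,0]'; done
python3 - <<'E'
from h import *
c=shot('scene'); cv2.imwrite('pics/s4.png',cv2.resize(c['color'][200:320,150:330],None,fx=4,fy=4,interpolation=cv2.INTER_CUBIC))
E
```

```text
time: 11.1
position: [0.4375, 0.37, 0.0205]
orientation: [0.907, 0.421, -0.001, 0.0]
force: [-3.6, -4.2, 4.8]
gripper_width: 0.0004
time: 11.52
position: [0.4435, 0.3771, 0.0205]
orientation: [0.907, 0.421, -0.001, 0.001]
force: [-4.2, -5.6, 4.8]
gripper_width: 0.0005
time: 11.93
position: [0.4501, 0.3845, 0.0205]
orientation: [0.907, 0.421, -0.001, 0.001]
force: [-4.7, -6.3, 5.5]
gripper_width: 0.0004
```

View pics/s4.png

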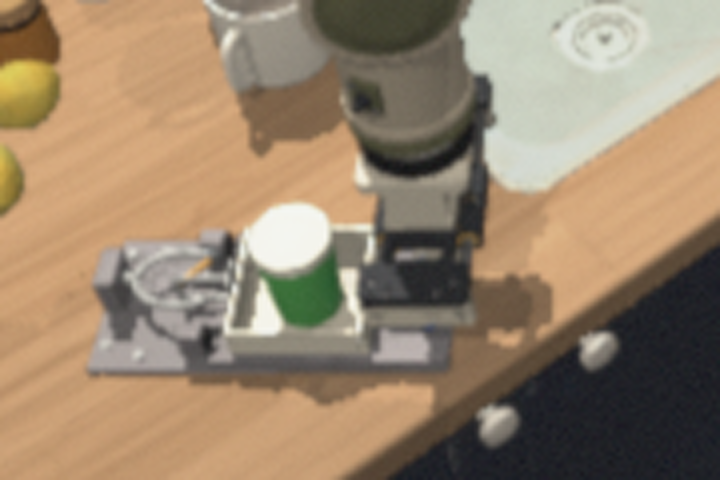

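The gate (200,265) is swung inward, with the loop passing it and the tub upright. I'll continue gently to the stop.

```bash
python3 -m creep '[0,0,0,0.2,0,0,0,0,0,0,0.2,0,0,0,0,0,0,0.2,0,0,0]'; python3 -m creep '[0,0,0,0.2,0,0,0,0,0,0,0.2,0,0,0]';python3 -m creep '[0,0,0,0.15,0,0,0,0,0,0,0,0,0,0]';python3 -m creep '[0,0,0,0.15,0,0,0,0,0,0,0,0,0,0]'
```

```text
time: 12.23
position: [0.4551, 0.3912, 0.0205]
orientation: [0.907, 0.421, 0.0, -0.0]
force: [-1.1, -1.5, -0.2]
gripper_width: 0.0005
time: 12.4
position: [0.4575, 0.394, 0.0205]
orientation: [0.907, 0.421, 0.0, -0.0]
force: [-1.3, -0.4, 0.3]
gripper_width: 0.0009
time: 12.57
position: [0.4579, 0.3945, 0.0205]
orientation: [0.907, 0.421, -0.0, 0.0]
force: [-2.9, -2.6, 1.5]
gripper_width: 0.0004
time: 12.73
position: [0.4579, 0.3945, 0.0205]
orientation: [0.907, 0.421, -0.002, 0.001]
force: [-5.2, -5.1, 4.6]
gripper_width: 0.0003
```

The force dropped when the gate snapped, and the caddy then stopped at the posts. I'll back off, lift and check.

```bash
python3 -m creep '[0,0,0,-0.5,0,0,0,0,0,0,-1.5,0,0,0,0,0,0,-2.5,0,0,0,0,0,0,0,0,-3,0,0,0,0,0,0,-4,0]'; python3 -m creep '[0,0,0,0,0,-4,0,0,0,0,0,0,-4,0,0,0,0,-3,0,-2,0,0,0,0,0,0,0,0,0,0,0,0,0,0,0]'
python3 - <<'E'
from h import *
c=shot('scene'); a=cv2.resize(c['color'][215:305,160:280],None,fx=4,fy=4,interpolation=cv2.INTER_CUBIC)
d=shot('top'); b=cv2.resize(d['color'][145:235,140:260],None,fx=4,fy=4,interpolation=cv2.INTER_CUBIC)
w=shot('wrist')['color']; cv2.imwrite('pics/w5.png',w)
e=np.hstack([cv2.resize(d['color'][190:245,320:500],(480,147)),np.zeros((147,320,3),np.uint8)])
cv2.imwrite('pics/f5.png',cv2.convertScaleAbs(np.vstack([cv2.resize(np.hstack([a,b]),(800,300)),e]),alpha=1.3))
P=pts(d)
for n,(u,v),h in(('honey',(402,213),.081),('spread',(466,222),.091)):
    q=P[v-14:v+15,u-14:u+15].reshape(-1,3); q=q[np.abs(q[:,2]-h)<.012]; print(n,q.mean(0))
E
```

```text
time: 13.15
position: [0.4283, 0.3598, 0.0889]
orientation: [0.907, 0.421, -0.003, 0.001]
force: [1.3, 1.7, 0.4]
gripper_width: 0.0003
time: 13.57
position: [0.4113, 0.3385, 0.1922]
orientation: [0.907, 0.42, 0.002, -0.0]
force: [-0.6, 0.4, -0.6]
gripper_width: 0.0007
honey [ 0.46314429 -0.10395986  0.07891271]
spread [ 0.43998753 -0.26654919  0.08942556]
```

View pics/w5.png

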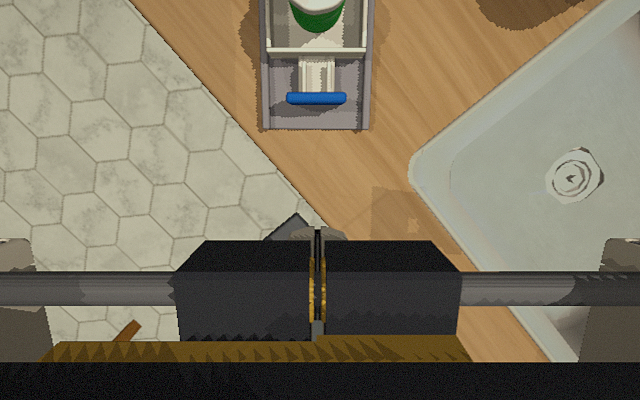

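View pics/f5.png

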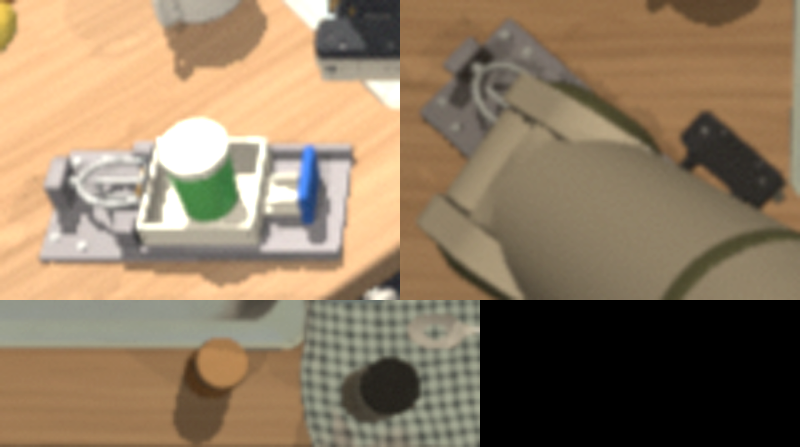

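The scene view shows the caddy home, the tub upright and the gate apparently shut; both jars are unmoved. I'll take one closer look at the gate from above.

```bash
python3 -m creep '[0,0,0,0,0,-3,0,0,0,0,2,0,-2,0,0,0,0,4,0,0,0,0,0,0,3,0,0,0,0,0,0,0,0,0,0]'
python3 - <<'E'
from h import *
c=shot('wrist'); cv2.imwrite('pics/w6.png',cv2.resize(c['color'][0:230,180:460],(800,600),interpolation=cv2.INTER_CUBIC))
E
```

```text
time: 14.13
position: [0.4721, 0.4122, 0.2391]
orientation: [0.907, 0.421, 0.001, -0.001]
force: [-0.6, -0.1, 0.4]
gripper_width: 0.0005
```

View pics/w6.png

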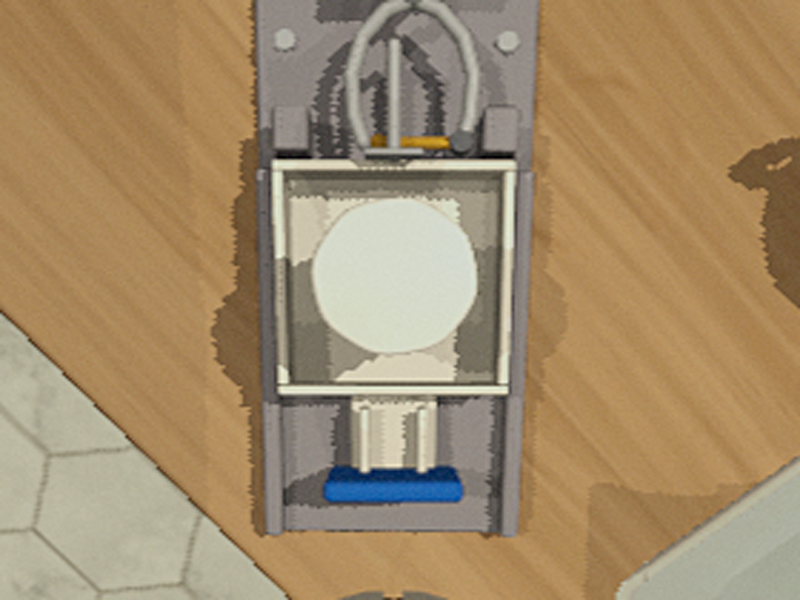

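The gate (410,142) lies straight across, fully shut, with the loop inside the hook. The front wall is against the posts and the tub stands in the caddy. I'll hand it in.

```bash
python3 -m creep '[0,0,0,0,0,0,0,0,0,0,0,0,0,0]' | head -1; python3 -c "
from bench import robot; print(robot.finish_job())"
```

```text
time: 14.35
the job is handed in; nothing more can be done
None
```

I stood the green tub upright in the white caddy and let go of it. Then I pushed the caddy by its blue plate until the loop went past the gate and the caddy stopped against the posts. I backed the arm clear and handed in at about 14.4 s.

- **Gate:** The push force rose to about 9–10 N with the gate seen swung inward, then fell to about 2 N as it snapped shut. The last close view shows the brass gate straight across the hook's mouth with the loop behind it.
- **Caddy and tub:** The front wall is up against the posts, and the tub is standing inside the box.
- **Other jars:** The honey and spread jars measured within 1 mm of where they started.

None of my last checks failed or disagreed. In the final top view the arm covered most of the track, so I confirmed the gate with the wrist camera instead.

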